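# Build a slatted drying crib on the jewellery bench

### The arm

A 6-joint arm with a two-finger parallel gripper is mounted at the origin on the work surface. World frame = base frame: x ahead of the robot, y to its left, z up, the work surface at z = 0. Lengths are in mm, angles in rad, forces in N, time in s.
With the tool pointing down it reaches from about 250 to 775 mm from the base axis. Payload 4 kg.
Tool frame: the origin (TCP) lies at the very end of the fingers, on their centre line; the grasp point (between the pads) lies 19 mm behind it (r.pinch_z is the distance from the TCP to the grasp point, in mm); z points along the fingers, y is the line along which they close (so a half turn about z gives the same grasp; the last joint's range is limited). The gripper opens to 94 mm and grips with 3 to 60 N. Pads are 16 mm wide; open, the fingers measure 119 mm over their backs; the gripper's body (75 mm by 177 mm) begins 78 mm behind the grasp point.
Start: joints at [1.043, 0.087, 1.371, -0, 1.684, -0.103], TCP at [226.69, 501.134, 170.706] pointing down, gripper open.
Joint ranges: [-3.1, 3.1], [-0.76, 2.03], [0.27, 2.55], [-1.08, 4.22], [0.17, 2.65], [-2.57, 2.57]. Speed limits (rad/s): [2.79, 2.79, 3.14, 3.14, 3.14, 3.14].

### API

Orientations are given as a 3x3 rotation matrix whose columns are the frame's x, y, z axes.
In Python, from plant import r, cams gives the robot as it stands. The module is installed in compiled form; this text tells all that it offers.
- The arm moves only by the tool step_arm, never from a script. Its argument "plan" is one flat list of numbers, 4 for each row, row after row: the shift along the tool's x, y, z each as a share of 0.3 m, from -1 to 1, then the turn about the tool's z as a share of 90 degrees, from -1 to 1. In form: [x, y, z, roll, x, y, z, roll, ...]. A call has 1 to 8 rows; each row is the pose to reach, as a shift and turn from the pose commanded when the call began, along the tool's axes at that moment; what a row does not reach only later rows make up. A row lasts 1/8 s, in which the tool goes at most 62.5 mm and 10.7 degrees, less where a joint would pass 70% of its speed; a pose out of reach is approached as far as the arm can. A call with a number of a shift or a turn outside -1 to 1 is refused whole. A call with a gripper value outside its range is refused whole. "jaw" is the gripper command: -1 is fully open, 1 is shut, values between are in proportion, set as the call begins (left out, the last holds). The fingers move at their own pace and stop on an object; "newtons" is the grip in N (left out, the last holds). Time passes only in rows, so rows that repeat a pose let the fingers close. It gives the time, the measured TCP pose, the force, the opening and the grip force at its end, in the units of the state.
- r.observe(): the state, without advancing time (a new reading comes with each control period).
- cams.read_camera(name): name is "side" or "top" or "wrist"; returns a dict with "image" (420x560x3 uint8, blue, green, red), "fx", "fy", "cx", "cy" (pixels), "origin" and "rotation" of the camera in the world. Camera axes: x right, y down, z forward; pixel columns grow to the right and rows downward; lengths in mm; the calibration is good to about 2 mm. A picture is of the moment at which its call begins. There is no depth.
- r.sign_off(): hands the job in; it is judged then, once.
The state is a dict: "time": time; "joints": joint angles; "qd": joint speeds; "effort": joint torques, N m; "tcp_pos": TCP position; "orientation": TCP orientation; "ft_force": force on the tool from outside, world axes, zero at the start; "wrist_torque": the same for the moment, N m; "grip_width": finger opening in mm; "finger_force": force on a finger pad.
Only numpy, scipy, OpenCV 4.12 (cv2) and the standard library are available. Lean on these libraries where they do the work, as an engineer would, in place of code of your own. Each camera call takes 0.05 s, during which the arm holds its last target. There are 200 camera calls.

### The job

First lift the steel pot off the wooden stand by its handle and set it down upright in the middle of the cork mat, without tipping it. Then build the drying crib on the stand from the four loose slats, log-cabin fashion: two across the stand's rails, then two across those, each pair parallel, square to the stand, centred and spaced apart like the rails. Leave the other things on the bench where they are.

Things in the scene. Friction and masses are not known exactly. Their poses are not given: they have to be found in the camera images.
- stand: Fixed wooden stand: plywood board 130 x 130 x 12 mm with two fixed rails 120 long, 18 wide, 12 high along its x at y = +40 and -40; rail tops 24 above the table. Origin: centre of its underside. At the start the pot stands on the rails. Slat pair 1 goes along the stand's y at x = +40 and -40, pair 2 along its x at y = +40 and -40; undersides at 24 and 36.
- place1p (a point): Ideal place of the underside's centre of a slat of pair 1, 24 mm above the stand's underside, on the stand's +x side (slat along the stand's y).
- place1m (a point): Ideal place of the underside's centre of a slat of pair 1, 24 mm above the stand's underside, on the stand's -x side (slat along the stand's y).
- place2p (a point): Ideal place of the underside's centre of a slat of pair 2, 36 mm above the stand's underside, on the stand's +y side (slat along the stand's x).
- place2m (a point): Ideal place of the underside's centre of a slat of pair 2, 36 mm above the stand's underside, on the stand's -y side (slat along the stand's x).
- mat: Fixed square cork mat 150 x 150 x 5 mm on the table; origin at the centre of its underside.
- pot: Empty open steel pot, 100 mm across and 70 mm high, about 0.28 kg, with a rigid arched handle over the top. The handle's top is a straight wooden grip, a bar 14 mm thick and 54 mm long along the pot's y, its axis 130 mm above the underside and over the centre. Origin at the centre of its underside, z up.
- slat_a: Plain wooden slat 120 x 18 x 12 mm (length along its x, width y, height z), 25 g nominal; origin at the centre of its underside. All four slats are alike. At the start lies on the table, parallel to slat_b.
- slat_b: Plain wooden slat 120 x 18 x 12 mm (length along its x, width y, height z), 25 g nominal; origin at the centre of its underside. All four slats are alike. At the start lies on the table, beside slat_a, centres about 60 mm apart.
- slat_c: Plain wooden slat 120 x 18 x 12 mm (length along its x, width y, height z), 25 g nominal; origin at the centre of its underside. All four slats are alike. At the start lies across the top of slat_a and slat_b.
- slat_d: Plain wooden slat 120 x 18 x 12 mm (length along its x, width y, height z), 25 g nominal; origin at the centre of its underside. All four slats are alike. At the start lies alone on the table, with the spool close beside its middle.
- ring: Brass finger ring lying flat, 22 mm across, 8 mm high, in the gap between slat_a and slat_b; bystander. Origin at the centre of its underside.
- spool: Small copper-coloured wire spool standing upright, 24 mm across, 24 mm high, close beside the middle of slat_d; bystander. Origin at the centre of its underside.
- thimble: Steel thimble, 18 mm across, 21 mm high, standing near one corner of the cork mat, about 83 mm from its centre; bystander, stays there. Origin at the centre of its underside.
- glue: Small white glue bottle, 26 mm across, 60 mm high, standing on the table close to the stand's +x edge, about 97 mm from the stand's centre; bystander. Origin at the centre of its underside.
- jar: Amber glass jar with a white cap, 48 mm across, 65 mm high; bystander. Origin at the centre of its underside.
- pliers: Pink-handled pliers lying flat, about 145 mm long along their x, 67 mm wide, 16 mm high; bystander. Origin on the table near the pivot.
- tweezers: Dark steel tweezers lying flat, about 135 mm long along their x, 10 mm wide, 6 mm high; bystander. Origin near the middle, on the table.
- snips: Thread snips lying flat, about 125 mm long along their x, 35 mm wide, 8 mm high; bystander. Origin near the middle, on the table.
There are look-alikes about, which are no part of the job. Leave any blue look-alike of the slat_c alone.

How it is judged (in metres and radians):
On the way, in this order (a step that is already met when the one before it is completed fails the run):
1. The pot stands upright in the middle of the cork mat (horizontal distance between pot and mat below 0.03 m and angle between pot's own z axis and vertical below 0.08 rad and height (world z) of pot below 0.01 m), for 0.2 s.
2. The first pair of slats lies in place, across the rails (((distance between slat_a and place1p below 0.02 m and angle between the x axis of slat_a and the y axis of stand, either way round below 0.2 rad and angle between slat_a's own z axis and vertical below 0.1 rad) or (distance between slat_b and place1p below 0.02 m and angle between the x axis of slat_b and the y axis of stand, either way round below 0.2 rad and angle between slat_b's own z axis and vertical below 0.1 rad) or (distance between slat_c and place1p below 0.02 m and angle between the x axis of slat_c and the y axis of stand, either way round below 0.2 rad and angle between slat_c's own z axis and vertical below 0.1 rad) or (distance between slat_d and place1p below 0.02 m and angle between the x axis of slat_d and the y axis of stand, either way round below 0.2 rad and angle between slat_d's own z axis and vertical below 0.1 rad)) and ((distance between slat_a and place1m below 0.02 m and angle between the x axis of slat_a and the y axis of stand, either way round below 0.2 rad and angle between slat_a's own z axis and vertical below 0.1 rad) or (distance between slat_b and place1m below 0.02 m and angle between the x axis of slat_b and the y axis of stand, either way round below 0.2 rad and angle between slat_b's own z axis and vertical below 0.1 rad) or (distance between slat_c and place1m below 0.02 m and angle between the x axis of slat_c and the y axis of stand, either way round below 0.2 rad and angle between slat_c's own z axis and vertical below 0.1 rad) or (distance between slat_d and place1m below 0.02 m and angle between the x axis of slat_d and the y axis of stand, either way round below 0.2 rad and angle between slat_d's own z axis and vertical below 0.1 rad))), for 0.2 s.
3. The second pair of slats lies in place, across the first pair (((distance between slat_a and place2p below 0.02 m and angle between the x axis of slat_a and the x axis of stand, either way round below 0.2 rad and angle between slat_a's own z axis and vertical below 0.1 rad) or (distance between slat_b and place2p below 0.02 m and angle between the x axis of slat_b and the x axis of stand, either way round below 0.2 rad and angle between slat_b's own z axis and vertical below 0.1 rad) or (distance between slat_c and place2p below 0.02 m and angle between the x axis of slat_c and the x axis of stand, either way round below 0.2 rad and angle between slat_c's own z axis and vertical below 0.1 rad) or (distance between slat_d and place2p below 0.02 m and angle between the x axis of slat_d and the x axis of stand, either way round below 0.2 rad and angle between slat_d's own z axis and vertical below 0.1 rad)) and ((distance between slat_a and place2m below 0.02 m and angle between the x axis of slat_a and the x axis of stand, either way round below 0.2 rad and angle between slat_a's own z axis and vertical below 0.1 rad) or (distance between slat_b and place2m below 0.02 m and angle between the x axis of slat_b and the x axis of stand, either way round below 0.2 rad and angle between slat_b's own z axis and vertical below 0.1 rad) or (distance between slat_c and place2m below 0.02 m and angle between the x axis of slat_c and the x axis of stand, either way round below 0.2 rad and angle between slat_c's own z axis and vertical below 0.1 rad) or (distance between slat_d and place2m below 0.02 m and angle between the x axis of slat_d and the x axis of stand, either way round below 0.2 rad and angle between slat_d's own z axis and vertical below 0.1 rad))), for 0.2 s.
At the end, for the whole second after the job is handed in: Pot upright on the mat, within 30 mm of its centre. Four slats at rest on the rails in two alternating layers of two, each flat, its underside's centre within 20 mm of its ideal place and square to the stand within 0.2 rad (all of step 1 and all of step 2 and all of step 3 and linear speed of each of slat_a, slat_b, slat_c, slat_d, pot below 0.02 m/s); the robot touches nothing.
It fails at once if The pot is tipped by more than 0.5 rad (angle between pot's own z axis and vertical above 0.5 rad).
It fails at once if A bystander (ring, thimble, glue, spool, jar, pliers, tweezers, snips) is moved more than 30 mm (distance of any of ring, thimble, glue, spool, jar, pliers, tweezers, snips from where it was at the start of the episode above 0.03 m).
It also fails if it takes over 72 s, if anything falls off the work surface, if the arm or the gripper's body presses on something with over 40 N, if the wrist force passes 120 N, or if a joint passes its speed limit or range.

## Working session

There is one attempt and no reset: what is moved stays moved. The work goes in short steps, Python scripts to look and compute and a tool call to move; the robot and the scene stay as the last step left them, time stands still between calls to the robot, and variables do not carry over. Pictures are saved under pics/ and viewed, at most 10 in all, crops included, and the job is handed in when it is done.

Besides the shell and the picture viewer there is one more tool, called after ">>>" as name(argument=value, ...), one argument or row to a line, values as JSON. step_arm: Moves the arm, as the interface text tells. Its arguments: {"type":"object","properties":{"plan":{"type":"array","items":{"type":"number","minimum":-1,"maximum":1}},"jaw":{"type":"number"},"newtons":{"type":"number"}},"required":["plan"]}

```bash
mkdir -p pics; cat > h.py <<'E'
from plant import r, cams
import numpy as np, cv2
def snap(cam,fn):
    d=cams.read_camera(cam); cv2.imwrite('pics/'+fn,d['image']); 
    np.savez('pics/'+fn+'.npz',**{k:d[k] for k in d})
    return d
def px(d,u,v,z):
    R=np.array(d['rotation']).reshape(3,3);o=np.array(d['origin'])
    w=R@np.array([(u-d['cx'])/d['fx'],(v-d['cy'])/d['fy'],1]); return o+w*(z-o[2])/w[2]
def proj(d,p):
    R=np.array(d['rotation']).reshape(3,3);c=R.T@(np.array(p)-np.array(d['origin']))
    return d['fx']*c[0]/c[2]+d['cx'],d['fy']*c[1]/c[2]+d['cy']
E
python3 - <<'E'
from h import *
for c in('top','side'):
    d=snap(c,c+'1.png'); print(c,d['origin'],d['fx'],np.round(d['rotation'],3).tolist())
s=r.observe();print(s['time'],np.round(s['orientation'],3).tolist(),s['tcp_pos'],s['grip_width'])
E
```

```text
top [ 254.74461689   83.23530876 1273.14029857] 483.8795835361266 [[-0.074, -0.974, 0.214], [-0.997, 0.072, -0.021], [0.005, -0.215, -0.977]]
side [ 215.0713906  -614.11253029  905.16471952] 458.3335952337317 [[0.894, -0.34, 0.291], [-0.447, -0.65, 0.615], [-0.021, -0.68, -0.733]]
0.1 [[-0.911, 0.412, -0.001], [0.412, 0.911, -0.002], [0.0, -0.002, -1.0]] [226.38973217 500.61682974 169.6334569 ] 93.98720743931709
```

View pics/top1.png

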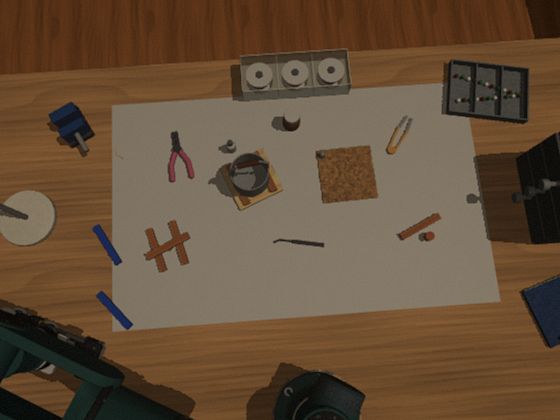

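View pics/side1.png

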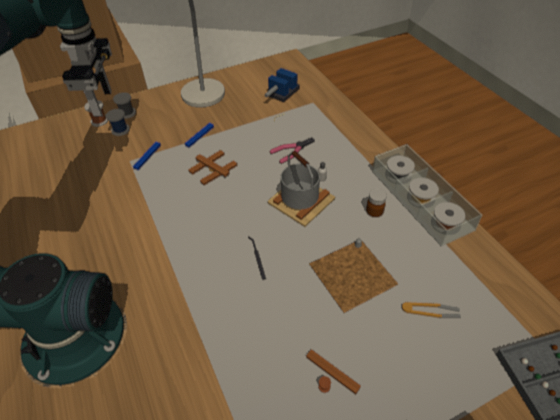

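```bash
python3 - <<'E'
from h import *
im=cv2.imread('pics/top1.png')
g=np.clip(im.astype(float)*2,0,255).astype('uint8')
o=np.zeros((600,800,3),'uint8')
z=lambda c,s:cv2.resize(c,None,fx=s,fy=s,interpolation=cv2.INTER_CUBIC)
o[:,:600]=z(g[125:275,140:290],4)
o[:300,600:]=z(g[140:240,314:380],3)[:300,:200] if 0 else cv2.copyMakeBorder(z(g[140:240,314:380],3),0,0,0,2,0)
o[320:520,600:]=z(g[205:255,396:446],4)
cv2.imwrite('pics/crop1.png',o)
E
```

```text
(no output)
```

View pics/crop1.png

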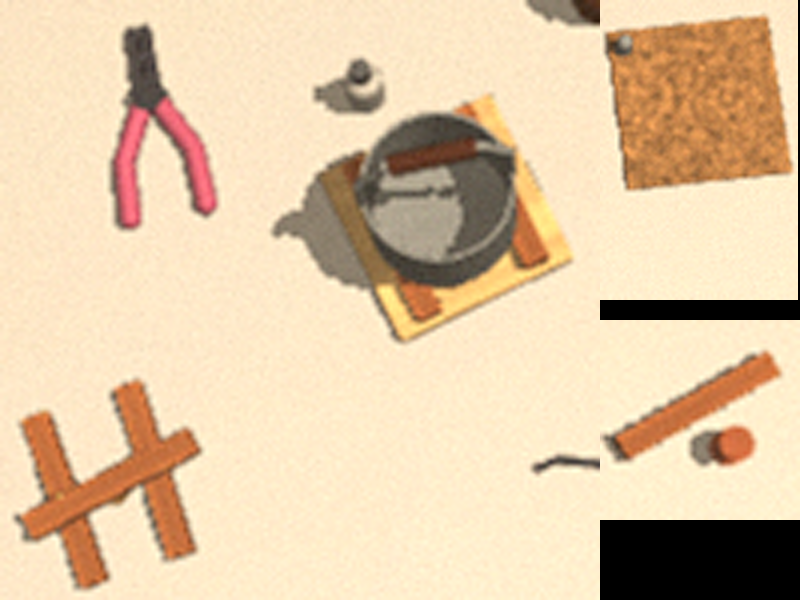

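```bash
python3 - <<'E'
from h import *
d=np.load('pics/top1.png.npz')
A=lambda X,Y,z:px(d,140+X/4,125+Y/4,z)[:2]
def seg(n,p,q): print(n,'mid',((p+q)/2).round(1),'len',np.hypot(*(q-p)).round(1),'ang',np.degrees(np.arctan2(*(q-p)[::-1])).round(1))
S=[A(490,95,12),A(572,262,12),A(402,340,12),A(325,170,12)]
print('stand',np.mean(S,0).round(1)); seg('s02',S[0],S[2]);seg('s13',S[1],S[3]);[seg('edge',S[i],S[(i+1)%4]) for i in range(4)]
seg('railR',A(472,107,24),A(530,258,24));seg('railL',A(352,163,24),A(426,314,24))
seg('grip',A(388,163,133),A(475,148,133))
seg('a',A(38,415,12),A(92,583,12));seg('b',A(128,386,12),A(181,555,12));seg('c',A(28,530,24),A(194,442,24))
M=lambda X,Y,z:px(d,314+(X-600)/3,140+Y/3,z)[:2]
m=[M(768,17,5),M(792,173,5),M(628,189,5),M(608,33,5)];print('mat',np.mean(m,0));[seg('me',m[i],m[(i+1)%4]) for i in range(4)]
D=lambda X,Y,z:px(d,396+(X-600)/4,205+(Y-320)/4,z)[:2]
seg('d',D(618,447,12),D(773,363,12));print('spool',D(735,443,24),'thimble',M(622,43,21),'glue',A(360,75,60))
print('cups',[px(d,u,v,24)[:2].round() for u,v in((291,120),)])
E
```

```text
stand [611.1 118.6]
s02 mid [611.2 119. ] len 181.0 ang 157.2
s13 mid [611.1 118.2] len 179.4 ang 64.8
edge mid [633.7  60.5] len 130.5 ang -158.9
edge mid [550.3  95.6] len 125.4 ang 111.1
edge mid [588.5 176.7] len 129.7 ang 20.4
edge mid [672.  141.7] len 123.9 ang -68.6
railR mid [628.7  81. ] len 112.7 ang -163.7
railL mid [595.3 158.2] len 116.0 ang -158.1
grip mid [616.  122.4] len 54.2 ang -84.0
a mid [438.4 379.9] len 117.6 ang -163.8
b mid [452.9 321.1] len 118.4 ang -164.7
c mid [442.5 346.8] len 119.4 ang -65.5
mat [ 608.05169523 -140.72548248]
me mid [ 610.2 -215. ] len 148.4 ang -178.3
me mid [ 534.1 -142.9] len 148.6 ang 91.5
me mid [605.9 -66.5] len 147.6 ang 1.7
me mid [ 682.  -138.5] len 148.5 ang -88.2
d mid [ 449.1 -317.2] len 120.5 ang -66.3
spool [ 420.24629863 -335.45306467] thimble [663.93638928 -74.21404056] glue [697.93452665 168.61295104]
cups [array([768.,   0.])]
```

```bash
cat >> h.py <<'E'
def to(x,y,z,ang,flip=False):
    """shares to take tool to x,y,z with closing line at ang (deg, mod 180)"""
    s=r.observe();R=np.array(s['orientation']).reshape(3,3)
    d=R.T@(np.array([x,y,z])-np.array(s['tcp_pos']))/300
    a=np.degrees(np.arctan2(R[1,1],R[0,1])); ro=(a-ang+90)%180-90
    if flip: ro-=180*np.sign(ro)
    print('t',round(s['time'],2),'at',np.round(s['tcp_pos'],1),'shares',d.round(3),'roll',round(ro/90,3),'q6 then',round(float(s['joints'][5]+np.radians(ro)+np.arctan2(y,x)-s['joints'][0]),2),'w',round(s['grip_width'],1),'tilt',np.round(R[:,2],3))
E
python3 -c "
from h import *
to(608,121,230,6)"
```

```text
t 0.1 at [226.4 500.6 169.6] shares [-1.68  -0.629 -0.2  ] roll 0.663 q6 then 0.09 w 94.0 tilt [-0.001 -0.002 -1.   ]
```

>>> step_arm(
  plan=[-0.2,-0.08,-0.2,0.1,-0.4,-0.16,-0.2,0.2,-0.6,-0.24,-0.2,0.3,-0.8,-0.3,-0.2,0.4,-1,-0.38,-0.2,0.5,-1,-0.38,-0.2,0.6,-1,-0.38,-0.2,0.663,-1,-0.38,-0.2,0.663],
  jaw=-1,
)

```text
time: 1.1
tcp_pos: [453.1, 273.1, 230.0]
orientation: [[-0.105, 0.995, -0.001], [0.995, 0.105, -0.0], [-0.0, -0.001, -1.0]]
ft_force: [-0.0, -0.0, -0.1]
grip_width: 93.8
finger_force: 0.0
```

```bash
python3 -c "
from h import *
to(608,121,230,6)"
```

```text
t 1.1 at [453.1 273.1 230. ] shares [-0.558  0.461 -0.   ] roll 0.0 q6 then 0.09 w 93.8 tilt [-0.001 -0.    -1.   ]
```

>>> step_arm(
  plan=[-0.14,0.11,0,0,-0.28,0.23,0,0,-0.42,0.34,0,0,-0.558,0.461,0,0,-0.558,0.461,0,0,-0.558,0.461,0,0],
)

```text
time: 1.85
tcp_pos: [607.5, 122.4, 230.3]
orientation: [[-0.106, 0.994, -0.001], [0.994, 0.106, 0.001], [0.001, -0.001, -1.0]]
ft_force: [-0.6, 0.0, 0.1]
grip_width: 94.0
finger_force: 0.0
```

```bash
python3 - <<'E'
from h import *
to(608,121,135,6)
d=snap('wrist','w1.png');print(d['origin'],np.round(d['rotation'],3).tolist(),d['fx'])
im=np.clip(d['image'].astype(float)*1.7,0,255).astype('uint8')
cv2.imwrite('pics/w1b.png',im)
print(proj(d,[608,121,161]))
E
```

```text
t 1.85 at [607.5 122.4 230.3] shares [-0.005  0.002  0.318] roll 0.001 q6 then 0.09 w 94.0 tilt [-0.001  0.001 -1.   ]
[599.80804643 196.42032039 445.02201318] [[0.994, 0.103, 0.026], [0.106, -0.962, -0.253], [-0.001, 0.255, -0.967]] 360.2713246000033
(np.float64(274.3370161027293), np.float64(219.77971629923468))
```

View pics/w1b.png

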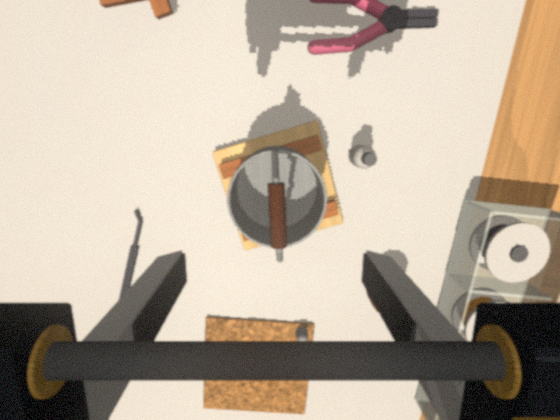

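>>> step_arm(
  plan=[0,0.008,0.1,0,0,0.008,0.2,0,0,0.008,0.28,0,0,0.008,0.317,0,0,0.008,0.317,0],
)

```text
time: 2.52
tcp_pos: [609.6, 122.8, 135.5]
orientation: [[-0.106, 0.994, -0.001], [0.994, 0.106, 0.0], [0.0, -0.001, -1.0]]
ft_force: [0.2, 0.6, 0.3]
grip_width: 94.0
finger_force: 0.0
```

>>> step_arm(
  plan=[0,0,0,0,0,0,0,0,0,0,0,0,0,0,0,0,0,0,0,0,0,0,0,0],
  jaw=1,
  newtons=30,
)

```text
time: 3.28
tcp_pos: [610.4, 121.8, 135.5]
orientation: [[-0.104, 0.995, -0.0], [0.995, 0.104, 0.0], [0.0, -0.0, -1.0]]
ft_force: [-0.1, -0.4, -0.4]
grip_width: 37.7
finger_force: 0.0
```

>>> step_arm(
  plan=[0,0,0,0,0,0,0,0,0,0,0,0,0,0,0,0],
)

```text
time: 3.78
tcp_pos: [610.5, 121.8, 135.6]
orientation: [[-0.104, 0.995, 0.0], [0.995, 0.104, 0.0], [0.0, 0.0, -1.0]]
ft_force: [0.0, -0.2, 0.3]
grip_width: 0.4
finger_force: 0.0
```

>>> step_arm(
  plan=[0,0,-0.03,0,0,0,-0.08,0,0,0,-0.13,0,0,0,-0.17,0,0,0,-0.2,0,0,0,-0.2,0],
)

```text
time: 4.53
tcp_pos: [610.9, 121.9, 196.8]
orientation: [[-0.104, 0.995, 0.002], [0.995, 0.104, 0.0], [0.0, 0.002, -1.0]]
ft_force: [-1.1, -0.5, -0.3]
grip_width: 0.7
finger_force: 0.0
```

```bash
python3 - <<'E'
from h import *
to(608,-141,116+60,6)
d=snap('side','s2.png')
cv2.imwrite('pics/s2b.png',cv2.resize(np.clip(d['image'][120:330,230:430].astype(float)*1.7,0,255).astype('uint8'),None,fx=2.5,fy=2.5))
E
```

```text
t 4.53 at [610.9 121.9 196.8] shares [-0.87  -0.101  0.069] roll -0.0 q6 then -0.33 w 0.7 tilt [ 0.002  0.    -1.   ]
```

View pics/s2b.png

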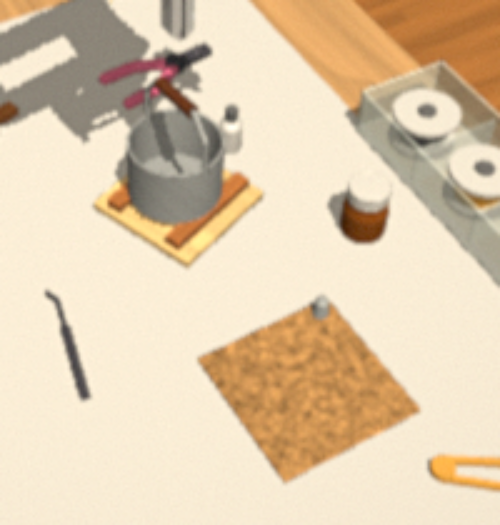

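```bash
python3 - <<'E'
from h import *
t=np.load('pics/top1.png.npz');s=np.load('pics/s2.png.npz');w=np.load('pics/w1.png.npz')
print('tcp proj side',proj(s,[611,122,197]))
def ray(d,u,v):
    a=px(d,u,v,0);o=np.array(d['origin']);return o,(a-o)/np.linalg.norm(a-o)
def tri(L):
    A=0;b=0
    for d,u,v in L:
        o,k=ray(d,u,v);P=np.eye(3)-np.outer(k,k);A=A+P;b=b+P@o
    p=np.linalg.solve(A,b);return p,[np.subtract(proj(d,p),(u,v)).round(1) for d,u,v in L]
print(tri([(t,247.9,163.9),(s,300.8,158.4)]))
print(tri([(t,247.9,163.9),(s,300.8,158.4),(w,277,216)]))
for z in(130,150,154,160):print(z,px(t,247.9,163.9,z),px(s,300.8,158.4,z),px(w,277,216,z))
# rim centre of pot (z 94)
print('rimtop',px(t,140+438/4,125+187/4,94),'wrist rim',px(w,278,193,94))
E
```

```text
tcp proj side (np.float64(300.08418908617415), np.float64(144.70268987781898))
(array([611.23605054, 121.37366178, 153.05343714]), [array([ 0.1, -0.7]), array([-0.6,  0.3])])
(array([610.9114845 , 121.74035175, 152.79700182]), [array([-0. , -0.5]), array([-0.8,  0.3]), array([0.9, 0.8])])
130 [616.8619907  122.49276987 130.        ] [625.21062377 144.03915063 130.        ] [610.90709816 116.53519614 130.        ]
150 [610.52650635 121.80593448 150.        ] [614.6286346 124.4781035 150.       ] [610.2024457  121.60691309 150.        ]
154 [609.25940948 121.6685674  154.        ] [612.51223677 120.56589407 154.        ] [610.06151521 122.62125648 154.        ]
160 [607.35876417 121.46251678 160.        ] [609.33764002 114.69757993 160.        ] [609.85011948 124.14277157 160.        ]
rimtop [607.23949392 120.96356054  94.        ] wrist rim [610.60923712 130.854281    94.        ]
```

```bash
python3 - <<'E'
from h import *
s=np.load('pics/s2.png.npz');im=s['image']
for v in range(118,162,2): print(v,im[v,288:316:2].mean(1).astype(int))
print([ (z,np.round(proj(s,[611,122,z]),1)) for z in (197,205,210,215,220,225)])
w=np.load('pics/w1.png.npz')
st=r.observe();print(st['joints'])
E
```

```text
118 [136 138 139 103  59  70  99  85  88  97 119 138 137 138]
120 [138 137 139 100  58  73  99  88  86  97 133 138 137 137]
122 [138 137 139 102  60  73 100  88  86  97 134 138 138 137]
124 [138 137 139 102  65  73 100  88  85  99 134 138 138 137]
126 [138 137 139 101  65  73 100  89  85 102 136 137 138 137]
128 [137 138 139 104  67  72 101  88  86 101 134 137 138 137]
130 [137 138 139 116  68  76 100  87  84 100 134 138 138 138]
132 [136 137 138 139 111  78 102  76  89 113 138 137 138 139]
134 [135 137 138 139 138 116 103  75 102 136 140 138 139 136]
136 [ 92 136 138 138 137 139 134 123 136 138 137 135 129 139]
138 [ 76 132 139 139 125 137 140 139 139 125  87  67  67 123]
140 [ 96 140 122 113  77  89 123 120  90  58  58  48  45  84]
142 [132 131  74  70  55  27  36  36  39  48  47  39  67 116]
144 [ 80  71  59  62  37  25  26  23  27  39  69 110 136 140]
146 [ 63  59  63  70  51  48  40  19  43  88 139 140 138 137]
148 [ 62 100 107  88  92  80  51  40  74  88 124 140 138 138]
150 [ 94 143 128  89  67  60  65  74  78  75  76 131 138 138]
152 [115 121  58  40  37  57  84  78  75  77  76 117 138 138]
154 [112  60  41  33  40  51 107  83  82  81  85 134 139 138]
156 [ 60  65  91  40  34  39  40  89 137 130 106 118 138 138]
158 [ 71  57  67  72  51  32  39  50  99 139 140 139 138 138]
160 [ 69  62  77 115 130  70  34  36  43  97 136 138 138 138]
[(197, array([300.1, 144.7])), (205, array([300.1, 142.1])), (210, array([300.1, 140.5])), (215, array([300.1, 138.8])), (220, array([300.1, 137.1])), (225, array([300.2, 135.5]))]
[1.05886729e-01 2.47600801e-01 1.13745670e+00 6.50552811e-05
 1.75615686e+00 1.32729816e-03]
```

```bash
python3 - <<'E'
from h import *
w=np.load('pics/w1.png.npz')
y=np.array([.994,.106,0]);x=np.array([-.106,.994,0]);t=np.array([607.5,122.4,230.3])
for dz in(0,10,20,30,40):
  print(dz,[np.round(proj(w,t+k*47*y+j*8*x+[0,0,dz])) for k in(-1,1) for j in(-1,1)])
R=np.array(r.observe()['orientation']);print(r.pinch_z)
E
```

```text
0 [array([200., 258.]), array([198., 234.]), array([348., 258.]), array([349., 234.])]
10 [array([197., 264.]), array([195., 239.]), array([351., 264.]), array([353., 239.])]
20 [array([193., 270.]), array([191., 244.]), array([355., 270.]), array([356., 244.])]
30 [array([189., 277.]), array([187., 250.]), array([359., 278.]), array([360., 250.])]
40 [array([185., 285.]), array([183., 257.]), array([363., 285.]), array([365., 257.])]
18.8
```

The fingertips appear about 28 mm higher than the reported TCP in both the side and wrist views, so the fingers closed above the bar. I'll correct for that and grasp again.

>>> step_arm(
  plan=[0,0,0,0,0,0,0,0,0,0,0,0,0,0,0,0,0,0,0,0,0,0,0,0],
  jaw=-0.2,
)

```text
time: 5.32
tcp_pos: [610.5, 121.8, 195.6]
orientation: [[-0.104, 0.995, 0.0], [0.995, 0.104, 0.0], [0.0, 0.0, -1.0]]
ft_force: [0.2, -0.8, 0.1]
grip_width: 55.3
finger_force: 0.0
```

>>> step_arm(
  plan=[0,0,0.08,0,0,0,0.16,0,0,0,0.23,0,0,0,0.28,0,0,0,0.303,0,0,0,0.303,0],
)

```text
time: 6.08
tcp_pos: [610.4, 121.8, 104.6]
orientation: [[-0.104, 0.995, -0.0], [0.995, 0.104, 0.0], [0.0, -0.0, -1.0]]
ft_force: [-0.6, 0.6, 0.7]
grip_width: 56.4
finger_force: 0.0
```

>>> step_arm(
  plan=[0,0,0,0,0,0,0,0,0,0,0,0,0,0,0,0,0,0,0,0,0,0,0,0],
  jaw=1,
  newtons=40,
)

```text
time: 6.82
tcp_pos: [610.4, 121.8, 104.8]
orientation: [[-0.104, 0.995, -0.0], [0.995, 0.104, 0.0], [0.0, -0.0, -1.0]]
ft_force: [-0.6, -0.5, 0.9]
grip_width: 13.0
finger_force: 39.7
```

>>> step_arm(
  plan=[0,0,-0.02,0,0,0,-0.05,0,0,0,-0.09,0,0,0,-0.12,0,0,0,-0.14,0,0,0,-0.15,0],
)

```text
time: 7.58
tcp_pos: [610.6, 121.9, 150.3]
orientation: [[-0.104, 0.995, 0.001], [0.995, 0.104, 0.0], [0.0, 0.001, -1.0]]
ft_force: [0.5, -0.9, -2.8]
grip_width: 13.1
finger_force: 39.7
```

>>> step_arm(
  plan=[-0.02,0,0,0,-0.06,-0.01,0,0,-0.12,-0.01,0,0,-0.2,-0.02,0,0,-0.28,-0.03,0,0,-0.36,-0.04,0,0,-0.44,-0.05,0,0,-0.52,-0.06,0,0],
)

```text
time: 8.57
tcp_pos: [608.5, -37.5, 149.4]
orientation: [[-0.103, 0.995, -0.0], [0.995, 0.103, -0.0], [-0.0, -0.0, -1.0]]
ft_force: [0.6, -1.2, -2.5]
grip_width: 12.9
finger_force: 39.8
```

```bash
python3 -c "
from h import *
to(608,-141,150,6)"
```

```text
t 8.57 at [608.5 -37.5 149.4] shares [-0.343 -0.037 -0.002] roll -0.001 q6 then -0.33 w 12.9 tilt [-0. -0. -1.]
```

>>> step_arm(
  plan=[-0.08,-0.01,0,0,-0.16,-0.02,0,0,-0.24,-0.03,0,0,-0.3,-0.035,0,0,-0.33,-0.037,0.03,0,-0.343,-0.037,0.08,0,-0.343,-0.037,0.13,0,-0.343,-0.037,0.17,0],
)

```text
time: 9.57
tcp_pos: [607.8, -137.6, 96.5]
orientation: [[-0.105, 0.994, -0.002], [0.994, 0.105, 0.001], [0.001, -0.002, -1.0]]
ft_force: [-0.4, -0.2, -2.5]
grip_width: 12.7
finger_force: 39.7
```

>>> step_arm(
  plan=[0,0,0.01,0,0,0,0.02,0,0,0,0.03,0,0,0,0.037,0,0,0,0.037,0],
)

```text
time: 10.2
tcp_pos: [608.5, -138.7, 87.6]
orientation: [[-0.104, 0.995, 0.0], [0.995, 0.104, 0.0], [0.0, 0.0, -1.0]]
ft_force: [-0.1, 0.5, -2.8]
grip_width: 12.7
finger_force: 39.7
```

Still 2–3 mm up; lower the last bit, then release.

>>> step_arm(
  plan=[0,0,0.004,0,0,0,0.008,0,0,0,0.008,0],
)

```text
time: 10.58
tcp_pos: [608.8, -138.8, 85.8]
orientation: [[-0.104, 0.995, 0.001], [0.995, 0.104, -0.0], [-0.0, 0.001, -1.0]]
ft_force: [0.4, -0.1, -0.7]
grip_width: 13.0
finger_force: 39.8
```

>>> step_arm(
  plan=[0,0,0,0,0,0,0,0,0,0,0,0,0,0,0,0,0,0,0,0],
  jaw=-0.4,
)

```text
time: 11.2
tcp_pos: [608.5, -138.7, 85.2]
orientation: [[-0.104, 0.995, 0.0], [0.995, 0.104, 0.0], [0.0, 0.0, -1.0]]
ft_force: [0.6, -0.3, 0.0]
grip_width: 59.2
finger_force: 0.0
```

>>> step_arm(
  plan=[0,0,-0.1,0,0,0,-0.25,0,0,0,-0.4,0,0,0,-0.5,0,0,0,-0.5,0],
)

```text
time: 11.82
tcp_pos: [610.0, -139.1, 238.7]
orientation: [[-0.104, 0.995, 0.007], [0.995, 0.104, -0.002], [-0.003, 0.006, -1.0]]
ft_force: [-0.2, 0.2, -0.1]
grip_width: 65.6
finger_force: 0.0
```

```bash
python3 - <<'E'
from h import *
d=snap('side','s3.png')
cv2.imwrite('pics/s3b.png',cv2.resize(np.clip(d['image'][120:400,150:430].astype(float)*1.7,0,255).astype('uint8'),None,fx=2.1,fy=2.1))
to(449,-317,100,24)
# seg angle of slats: closing line is perpendicular to length
E
```

```text
t 11.88 at [ 609.  -138.9  235.9] shares [-0.535 -0.593  0.452] roll -0.2 q6 then -1.03 w 65.5 tilt [ 0.002 -0.001 -1.   ]
```

View pics/s3b.png

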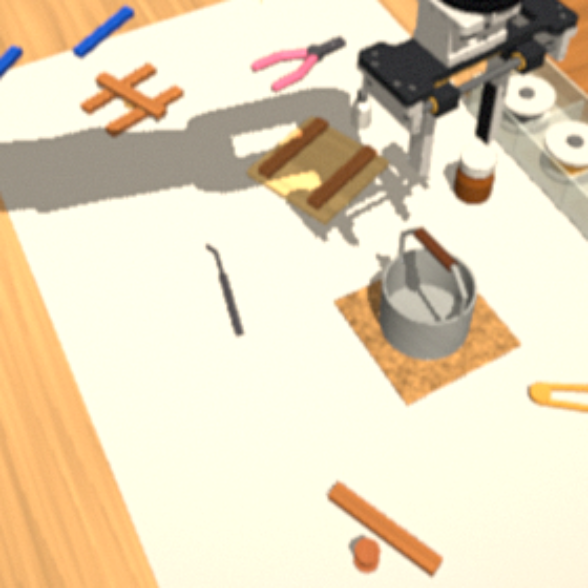

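```bash
python3 - <<'E'
from h import *
d=np.load('pics/s3.png.npz')
A=lambda X,Y,z:px(d,150+X/2.1,120+Y/2.1,z)[:2]
def seg(n,p,q): print(n,'mid',((p+q)/2).round(1),'len',np.hypot(*(q-p)).round(1),'ang',np.degrees(np.arctan2(*(q-p)[::-1])).round(1))
seg('L',A(264,172,24),A(322,123,24));seg('R',A(314,202,24),A(372,151,24))
C=[A(247,172,12),A(303,122,12),A(387,164,12),A(324,221,12)];print(np.mean(C,0))
seg('d',A(334,488,12),A(437,566,12))
to(437,-289.5,60,23.7)
E
```

```text
L mid [596.2 150.3] len 113.5 ang 22.3
R mid [628.3  77.1] len 112.9 ang 21.5
[608.02181321 114.28250379]
d mid [ 450.7 -319.9] len 118.0 ang -66.1
t 11.88 at [ 609.  -138.9  235.9] shares [-0.439 -0.624  0.585] roll -0.197 q6 then -1.0 w 65.5 tilt [ 0.002 -0.001 -1.   ]
```

>>> step_arm(
  plan=[-0.1,-0.12,0,-0.05,-0.2,-0.24,0,-0.1,-0.3,-0.38,0.1,-0.15,-0.4,-0.5,0.25,-0.2,-0.44,-0.623,0.4,-0.2,-0.44,-0.623,0.55,-0.2,-0.44,-0.623,0.587,-0.2,-0.44,-0.623,0.587,-0.2],
  jaw=0.3,
)

```text
time: 12.88
tcp_pos: [436.0, -288.7, 57.9]
orientation: [[-0.407, 0.913, -0.002], [0.913, 0.407, 0.002], [0.002, -0.001, -1.0]]
ft_force: [0.5, 0.5, 0.9]
grip_width: 32.5
finger_force: 0.0
```

```bash
python3 - <<'E'
from h import *
to(437,-289.5,0,23.7)
d=snap('wrist','w2.png')
cv2.imwrite('pics/w2b.png',np.clip(d['image'].astype(float)*1.7,0,255).astype('uint8'))
print(proj(d,[437,-289.5,12]))
E
```

```text
t 12.88 at [ 436.  -288.7   57.9] shares [-0.004  0.002  0.193] roll 0.004 q6 then -1.0 w 32.5 tilt [-0.002  0.002 -1.   ]
(np.float64(274.45323463029496), np.float64(227.56628891198105))
```

View pics/w2b.png

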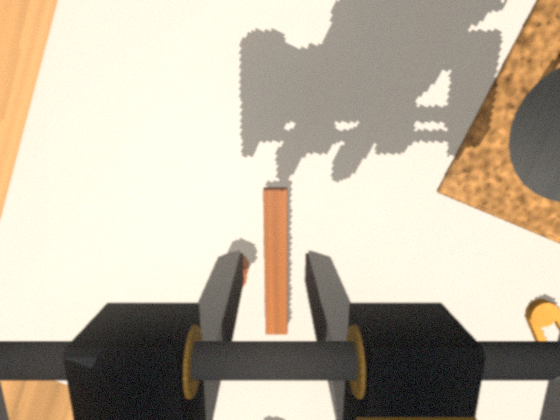

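```bash
python3 - <<'E'
from h import *
d=np.load('pics/w2.png.npz')
print('centre',px(d,276,261,12),px(d,275,188,12),px(d,277,334,12))
E
```

```text
centre [ 449.03620914 -313.5265723    12.        ] [ 425.08261276 -261.83055303   12.        ] [ 475.75898925 -371.1989708    12.        ]
```

>>> step_arm(
  plan=[-0.004,0.005,0.08,0,-0.004,0.005,0.16,0,-0.004,0.005,0.23,0,-0.004,0.005,0.25,0,-0.004,0.005,0.25,0],
)

```text
time: 13.55
tcp_pos: [439.4, -290.5, -14.6]
orientation: [[-0.407, 0.913, 0.002], [0.913, 0.407, -0.001], [-0.002, 0.001, -1.0]]
ft_force: [0.0, 0.2, -0.1]
grip_width: 33.1
finger_force: 0.0
```

>>> step_arm(
  plan=[0,0,0.006,0,0,0,0.012,0,0,0,0.012,0],
)

```text
time: 13.92
tcp_pos: [438.4, -290.0, -19.3]
orientation: [[-0.407, 0.914, 0.0], [0.914, 0.407, -0.0], [-0.0, 0.0, -1.0]]
ft_force: [0.5, 0.0, 0.6]
grip_width: 33.2
finger_force: 0.0
```

>>> step_arm(
  plan=[0,0,0.005,0,0,0,0.01,0,0,0,0.012,0],
)

```text
time: 14.3
tcp_pos: [438.2, -289.9, -23.4]
orientation: [[-0.407, 0.914, -0.0], [0.914, 0.407, 0.0], [0.0, -0.0, -1.0]]
ft_force: [0.6, 0.1, -0.4]
grip_width: 33.1
finger_force: 0.0
```

>>> step_arm(
  plan=[0,0,0.004,0,0,0,0.008,0,0,0,0.008,0],
)

```text
time: 14.68
tcp_pos: [438.2, -289.9, -25.7]
orientation: [[-0.407, 0.914, -0.0], [0.914, 0.407, 0.0], [0.0, -0.0, -1.0]]
ft_force: [0.5, 0.6, 0.8]
grip_width: 32.5
finger_force: 0.0
```

>>> step_arm(
  plan=[0,0,0,0,0,0,0,0,0,0,0,0,0,0,0,0,0,0,0,0],
  jaw=1,
)

```text
time: 15.3
tcp_pos: [438.3, -290.0, -25.5]
orientation: [[-0.407, 0.914, 0.0], [0.914, 0.407, 0.0], [-0.0, 0.0, -1.0]]
ft_force: [0.3, 0.1, 0.0]
grip_width: 16.9
finger_force: 40.0
```

>>> step_arm(
  plan=[0,0,-0.05,0,0,0,-0.15,0,0,0,-0.3,0,0,0,-0.4,0,0,0,-0.4,0],
)

```text
time: 15.92
tcp_pos: [440.3, -291.6, 98.6]
orientation: [[-0.407, 0.914, 0.006], [0.914, 0.407, -0.005], [-0.007, 0.004, -1.0]]
ft_force: [-0.1, -0.6, -0.6]
grip_width: 16.6
finger_force: 40.0
```

```bash
python3 - <<'E'
from h import *
d=snap('wrist','w3.png')
cv2.imwrite('pics/w3b.png',np.clip(d['image'].astype(float)*1.7,0,255).astype('uint8'))
th=np.radians(21.5);X=np.array([np.cos(th),np.sin(th)]);Y=np.array([-X[1],X[0]]);S=np.array([610.5,117])
print('grip->centre offset',np.array([450.4,-316.5])-[438.2,-290],)
for n,p in dict(p1p=S+40*X,p1m=S-40*X,p2p=S+40*Y,p2m=S-40*Y).items(): print(n,p.round(1))
g=S-40*X+29*Y; print(g); to(*g,120,21.5)
E
```

```text
grip->centre offset [ 12.2 -26.5]
p1p [647.7 131.7]
p1m [573.3 102.3]
p2p [595.8 154.2]
p2m [625.2  79.8]
[562.65476171 129.3220604 ]
t 15.97 at [ 439.  -290.5   95.9] shares [ 1.111  0.946 -0.082] roll 0.028 q6 then -0.15 w 16.5 tilt [ 0.003 -0.002 -1.   ]
```

>>> step_arm(
  plan=[0.08,0.07,-0.08,0,0.2,0.17,-0.08,0,0.34,0.29,-0.08,0.01,0.48,0.41,-0.08,0.02,0.62,0.53,-0.08,0.028,0.76,0.65,-0.08,0.028,0.88,0.76,-0.08,0.028,0.98,0.84,-0.08,0.028],
)

```text
time: 16.98
tcp_pos: [547.9, 83.1, 115.8]
orientation: [[-0.367, 0.93, -0.004], [0.93, 0.367, -0.0], [0.002, -0.004, -1.0]]
ft_force: [1.0, 0.1, 0.2]
grip_width: 16.4
finger_force: 40.0
```

```bash
python3 - <<'E'
from h import *
to(562.7,129.3,90,21.5)
E
```

```text
t 16.98 at [547.9  83.1 115.8] shares [0.125 0.103 0.086] roll 0.0 q6 then -0.15 w 16.4 tilt [-0.004 -0.    -1.   ]
```

>>> step_arm(
  plan=[0.06,0.05,0.02,0,0.12,0.1,0.06,0,0.125,0.103,0.086,0,0.125,0.103,0.086,0],
)

```text
time: 17.48
tcp_pos: [562.4, 126.6, 90.4]
orientation: [[-0.366, 0.931, -0.004], [0.931, 0.366, -0.001], [0.001, -0.005, -1.0]]
ft_force: [0.2, 0.9, -0.2]
grip_width: 16.8
finger_force: 40.0
```

```bash
python3 - <<'E'
from h import *
d=snap('wrist','w4.png');t=snap('top','t4.png');s=snap('side','s4.png')
f=lambda im,s:cv2.resize(np.clip(im.astype(float)*1.8,0,255).astype('uint8'),None,fx=s,fy=s,interpolation=cv2.INTER_CUBIC)
o=np.zeros((600,800,3),'uint8')
o[:300,:400]=f(d['image'],1)[100:400,80:480]
o[300:,:400]=f(t['image'][130:230,200:333],3)[:300,:399].copy() if 0 else cv2.resize(f(t['image'][130:205,200:300],4),(400,300))
o[:400,400:]=f(s['image'][150:250,250:350],4)
cv2.imwrite('pics/m4.png',o)
to(562.7,129.3,0,21.5)
E
```

```text
t 17.62 at [564.  126.4  92.9] shares [ 0.011 -0.     0.31 ] roll -0.001 q6 then -0.15 w 16.8 tilt [ 0. -0. -1.]
```

View pics/m4.png

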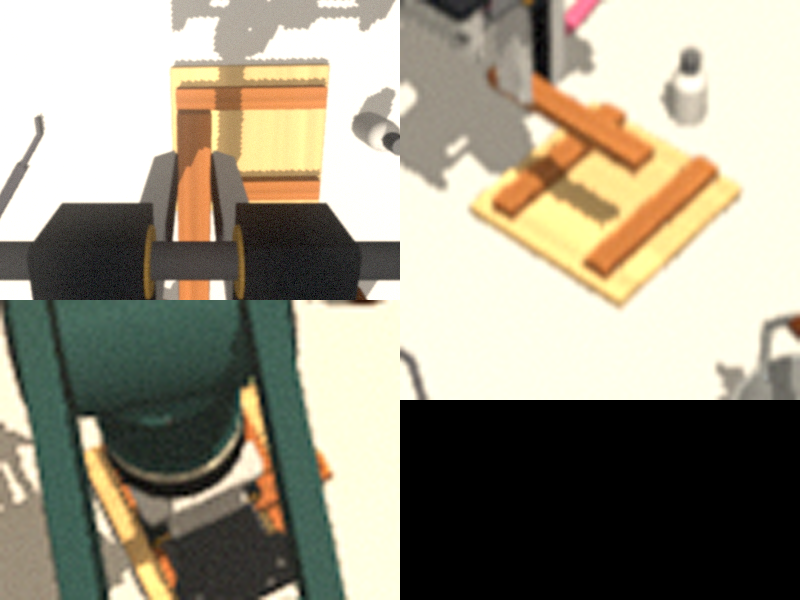

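```bash
python3 - <<'E'
from h import *
w=np.load('pics/w4.png.npz');s=np.load('pics/s4.png.npz')
W=lambda X,Y,z:px(w,X+80,Y+100,z)[:2]
Z=lambda X,Y,z:px(s,250+(X-400)/4,150+Y/4,z)[:2]
def seg(n,p,q): print(n,'mid',((p+q)/2).round(1),'len',np.hypot(*(q-p)).round(1),'ang',np.degrees(np.arctan2(*(q-p)[::-1])).round(1))
seg('wL',W(178,98.5,24),W(327,96,24)); print('wR right end',W(320,187,24))
seg('board edge',W(172,66,12),W(327,63.5,12))
seg('sL',Z(503,203,24),Z(616,110,24));seg('sR',Z(594,264,24),Z(712,164,24))
a,b,c=Z(472,208,12),Z(620,303,12),Z(740,190,12);print('s centre',(a+c)/2);seg('ab',a,b);seg('bc',b,c)
# held slat: far end width
for z in(116,120,124):print(z,W(179,110,z),W(212,110,z))
E
```

```text
wL mid [599.  160.2] len 118.1 ang 22.5
wR right end [683.64124226 110.30266613]
board edge mid [588.6 182.3] len 125.2 ang 22.4
sL mid [599.  153.6] len 114.8 ang 21.6
sR mid [629.1  78.9] len 118.3 ang 20.5
s centre [612.56670134 114.04301988]
ab mid [554.   89.6] len 126.6 ang -67.7
bc mid [636.6  55.5] len 127.0 ang 22.7
116 [544.46280814 151.06429983] [561.01675781 157.60052891]
120 [544.28732063 152.02007759] [560.49104065 158.41802057]
124 [544.11183311 152.97585536] [559.96532349 159.23551223]
```

>>> step_arm(
  plan=[0.014,0.011,0.06,0,0.014,0.011,0.14,0,0.014,0.011,0.22,0,0.014,0.011,0.28,0,0.014,0.011,0.3,0,0.014,0.011,0.308,0,0.014,0.011,0.311,0,0.014,0.011,0.311,0],
)

```text
time: 18.62
tcp_pos: [566.2, 132.5, 0.3]
orientation: [[-0.366, 0.931, 0.002], [0.931, 0.366, 0.0], [-0.0, 0.002, -1.0]]
ft_force: [-0.4, 0.7, -0.2]
grip_width: 16.6
finger_force: 40.0
```

```bash
python3 -c "
from h import *
to(565.6,131.6,-1.5,21.7)"
```

```text
t 18.62 at [5.662e+02 1.325e+02 3.000e-01] shares [-0.002 -0.003  0.006] roll -0.003 q6 then -0.15 w 16.6 tilt [ 0.002  0.    -1.   ]
```

>>> step_arm(
  plan=[0,0,0.003,0,0,0,0.006,0,0,0,0.006,0],
)

```text
time: 19.0
tcp_pos: [565.9, 132.5, -1.5]
orientation: [[-0.366, 0.931, 0.001], [0.931, 0.366, 0.0], [-0.0, 0.001, -1.0]]
ft_force: [-0.4, 0.0, 3.7]
grip_width: 16.4
finger_force: 40.0
```

>>> step_arm(
  plan=[0,0,0,0,0,0,0,0,0,0,0,0],
  jaw=0.3,
)

```text
time: 19.38
tcp_pos: [565.3, 132.4, -2.9]
orientation: [[-0.366, 0.931, -0.001], [0.931, 0.366, -0.0], [0.0, -0.001, -1.0]]
ft_force: [0.5, 0.3, -0.6]
grip_width: 32.9
finger_force: 0.0
```

>>> step_arm(
  plan=[0,0,-0.1,0,0,0,-0.25,0,0,0,-0.35,0,0,0,-0.35,0],
)

```text
time: 19.88
tcp_pos: [567.6, 132.7, 105.6]
orientation: [[-0.366, 0.931, 0.006], [0.931, 0.366, 0.001], [-0.001, 0.006, -1.0]]
ft_force: [-0.4, 0.2, 0.4]
grip_width: 32.8
finger_force: 0.0
```

```bash
python3 -c "
from h import *
to(443,347,100,24.5)"
```

```text
t 19.88 at [567.6 132.7 105.6] shares [ 0.817 -0.125  0.017] roll -0.034 q6 then 0.24 w 32.8 tilt [ 0.006  0.001 -1.   ]
```

>>> step_arm(
  plan=[0.15,-0.02,0.01,-0.03,0.33,-0.05,0.017,-0.034,0.5,-0.08,0.017,-0.034,0.67,-0.1,0.017,-0.034,0.817,-0.125,0.017,-0.034,0.817,-0.125,0.017,-0.034,0.817,-0.125,0.017,-0.034],
)

```text
time: 20.75
tcp_pos: [440.4, 345.9, 95.7]
orientation: [[-0.415, 0.91, -0.002], [0.91, 0.415, -0.002], [-0.001, -0.003, -1.0]]
ft_force: [0.1, -0.8, 0.4]
grip_width: 32.9
finger_force: 0.0
```

```bash
python3 - <<'E'
from h import *
d=snap('wrist','w5.png')
cv2.imwrite('pics/w5b.png',np.clip(d['image'].astype(float)*1.7,0,255).astype('uint8'))
to(443,347,0,24.5)
print(proj(d,[443,347,24]))
E
```

```text
t 20.8 at [440.9 345.6  96.1] shares [0.002 0.009 0.32 ] roll -0.0 q6 then 0.24 w 32.8 tilt [-0.001 -0.002 -1.   ]
(np.float64(277.2339003164552), np.float64(217.197994699053))
```

View pics/w5b.png

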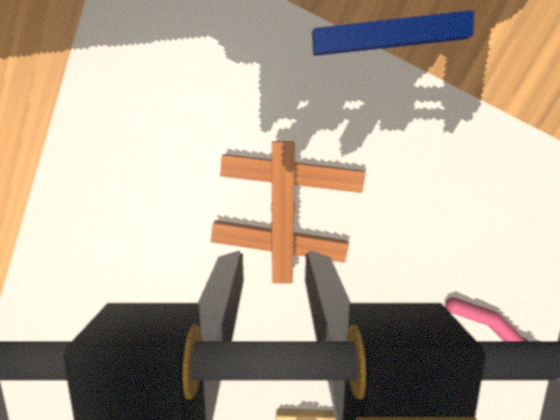

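```bash
python3 - <<'E'
from h import *
w=np.load('pics/w5.png.npz')
P=lambda u,v,z:px(w,u,v,z)[:2]
def seg(n,p,q): print(n,'mid',((p+q)/2).round(1),'len',np.hypot(*(q-p)).round(1),'ang',np.degrees(np.arctan2(*(q-p)[::-1])).round(1))
seg('c',P(284,142,24),P(282,283,24));seg('a',P(222,164,12),P(363,181,12));seg('b',P(213,231,12),P(347,250,12))
E
```

```text
c mid [446.9 349.8] len 119.2 ang -65.9
a mid [440.2 384.3] len 117.8 ang 17.7
b mid [455.7 326.2] len 118.0 ang 16.1
```

>>> step_arm(
  plan=[0.003,0.02,0.1,0,0.003,0.02,0.2,0,0.003,0.02,0.29,0,0.003,0.02,0.34,0,0.003,0.02,0.36,0,0.003,0.02,0.36,0],
)

```text
time: 21.55
tcp_pos: [446.5, 349.9, -10.2]
orientation: [[-0.415, 0.91, 0.0], [0.91, 0.415, 0.0], [0.0, 0.001, -1.0]]
ft_force: [0.9, 0.4, 0.0]
grip_width: 33.0
finger_force: 0.0
```

>>> step_arm(
  plan=[0,0,0,0,0,0,0,0,0,0,0,0,0,0,0,0,0,0,0,0],
  jaw=1,
)

```text
time: 22.18
tcp_pos: [446.0, 350.1, -10.5]
orientation: [[-0.415, 0.91, 0.0], [0.91, 0.415, 0.0], [0.0, 0.0, -1.0]]
ft_force: [0.5, 0.5, 0.1]
grip_width: 0.4
finger_force: 0.0
```

>>> step_arm(
  plan=[0,0,-0.05,0,0,0,-0.15,0,0,0,-0.27,0,0,0,-0.36,0,0,0,-0.36,0],
)

```text
time: 22.8
tcp_pos: [448.0, 351.4, 101.6]
orientation: [[-0.415, 0.91, 0.006], [0.91, 0.415, 0.004], [0.001, 0.008, -1.0]]
ft_force: [0.5, -0.7, 1.1]
grip_width: 0.2
finger_force: 0.0
```

```bash
python3 - <<'E'
from h import *
th=np.radians(21.7);X=np.array([np.cos(th),np.sin(th)]);S=np.array([613.5,119.5])
to(*(S+40*X),100,21.7)
E
```

```text
t 22.8 at [448.  351.4 101.6] shares [-0.939  0.314  0.007] roll 0.031 q6 then -0.18 w 0.2 tilt [ 0.006  0.004 -1.   ]
```

```bash
python3 - <<'E'
from h import *
d=snap('wrist','w6.png');w=np.load('pics/w5.png.npz')
for n,k in(('w5',w),('now',d)):
    im=k['image'].astype(int);m=((im[:,:,2]-im[:,:,0]>50)).astype('uint8')
    m[:, :190]=0;m[:,390:]=0;m[270:]=0;m[:110]=0
    # c's far end + column range in rows 195..220
    for v in(148,205,262):
        c=np.where(m[v])[0]; print(n,v,c.min() if len(c) else None,c.max() if len(c) else None,end=' ')
        if len(c): print(px(k,(c.min()+c.max())/2,v,24)[:2].round(1))
    print('top row',np.where(m[:,284])[0].min(), np.where(m[:,230])[0][[0,-1]])
to(446,349.5,0,24.3)
E
```

```text
w5 148 272 282 [419.5 397.7]
w5 205 272 293 [442.6 358.1]
w5 262 273 291 [463.1 313. ]
top row 165 [156 244]
now 148 260 280 [422.9 401.1]
now 205 260 281 [442.5 358.9]
now 262 None None top row 167 [160 246]
t 22.85 at [446.8 350.6  99.1] shares [-0.002 -0.005  0.33 ] roll 0.003 q6 then 0.24 w 0.4 tilt [ 0.003  0.002 -1.   ]
```

>>> step_arm(
  plan=[0,-0.003,0,0,0,-0.003,0.05,0,0,-0.003,0.12,0,0,-0.003,0.22,0,0,-0.003,0.3,0,0,-0.003,0.3,0],
  jaw=0.3,
)

```text
time: 23.6
tcp_pos: [442.1, 347.7, 2.9]
orientation: [[-0.415, 0.91, -0.007], [0.91, 0.415, -0.005], [-0.001, -0.009, -1.0]]
ft_force: [0.6, 0.6, -0.2]
grip_width: 33.1
finger_force: 0.0
```

>>> step_arm(
  plan=[0,0,0.04,0,0,0,0.08,0,0,0,0.1,0,0,0,0.108,0,0,0,0.108,0],
)

```text
time: 24.22
tcp_pos: [445.3, 349.8, -24.8]
orientation: [[-0.415, 0.91, 0.0], [0.91, 0.415, 0.0], [0.0, 0.0, -1.0]]
ft_force: [0.2, 0.8, 0.7]
grip_width: 33.1
finger_force: 0.0
```

>>> step_arm(
  plan=[0,0,0,0,0,0,0,0,0,0,0,0,0,0,0,0],
  jaw=1,
)

```text
time: 24.72
tcp_pos: [445.5, 349.9, -24.5]
orientation: [[-0.415, 0.91, 0.001], [0.91, 0.415, 0.001], [0.0, 0.001, -1.0]]
ft_force: [-0.6, 0.0, 0.6]
grip_width: 17.6
finger_force: 40.0
```

>>> step_arm(
  plan=[0,0,-0.04,0,0,0,-0.13,0,0,0,-0.26,0,0,0,-0.36,0,0,0,-0.4,0,0,0,-0.4,0],
)

```text
time: 25.48
tcp_pos: [445.5, 349.9, 95.9]
orientation: [[-0.415, 0.91, 0.001], [0.91, 0.415, 0.001], [0.0, 0.002, -1.0]]
ft_force: [-0.3, -0.3, -0.9]
grip_width: 17.7
finger_force: 40.0
```

```bash
python3 - <<'E'
from h import *
th=np.radians(21.7);X=np.array([np.cos(th),np.sin(th)]);S=np.array([613.5,119.5])
to(*(S+40*X),100,21.7)
E
```

```text
t 25.48 at [445.5 349.9  95.9] shares [-0.938  0.324 -0.014] roll 0.031 q6 then -0.18 w 17.7 tilt [ 0.001  0.001 -1.   ]
```

>>> step_arm(
  plan=[-0.1,0.03,-0.014,0.03,-0.25,0.09,-0.014,0.031,-0.42,0.15,-0.014,0.031,-0.6,0.21,-0.014,0.031,-0.76,0.26,-0.014,0.031,-0.88,0.3,-0.014,0.031,-0.938,0.324,-0.014,0.031,-0.938,0.324,-0.014,0.031],
)

```text
time: 26.48
tcp_pos: [650.0, 133.6, 97.5]
orientation: [[-0.369, 0.929, -0.003], [0.929, 0.369, 0.0], [0.001, -0.003, -1.0]]
ft_force: [0.0, -0.3, -0.5]
grip_width: 17.6
finger_force: 40.0
```

>>> step_arm(
  plan=[0,0,0.05,0,0,0,0.14,0,0,0,0.24,0,0,0,0.31,0,0,0,0.35,0,0,0,0.36,0,0,0,0.36,0],
)

```text
time: 27.35
tcp_pos: [650.7, 134.6, -8.1]
orientation: [[-0.371, 0.929, 0.001], [0.929, 0.371, 0.0], [-0.0, 0.001, -1.0]]
ft_force: [0.6, 0.8, 0.7]
grip_width: 17.5
finger_force: 40.0
```

```bash
python3 - <<'E'
from h import *
th=np.radians(21.7);X=np.array([np.cos(th),np.sin(th)]);S=np.array([613.5,119.5])
to(*(S+40*X),-12.5,21.7)
E
```

```text
t 27.35 at [650.7 134.6  -8.1] shares [-0.001 -0.     0.015] roll 0.001 q6 then -0.18 w 17.5 tilt [ 0.001  0.    -1.   ]
```

>>> step_arm(
  plan=[0,0,0.007,0,0,0,0.013,0,0,0,0.013,0],
)

```text
time: 27.72
tcp_pos: [650.7, 134.0, -12.4]
orientation: [[-0.37, 0.929, 0.0], [0.929, 0.37, 0.0], [-0.0, 0.001, -1.0]]
ft_force: [0.0, 0.7, -0.0]
grip_width: 17.8
finger_force: 40.0
```

>>> step_arm(
  plan=[0,0,0,0,0,0,0,0,0,0,0,0],
  jaw=0.35,
)

```text
time: 28.1
tcp_pos: [650.5, 134.1, -12.6]
orientation: [[-0.37, 0.929, 0.0], [0.929, 0.37, 0.0], [0.0, 0.0, -1.0]]
ft_force: [-0.1, 0.0, 0.3]
grip_width: 30.2
finger_force: 0.0
```

>>> step_arm(
  plan=[0,0,-0.1,0,0,0,-0.25,0,0,0,-0.38,0,0,0,-0.38,0],
)

```text
time: 28.6
tcp_pos: [653.3, 134.5, 106.7]
orientation: [[-0.37, 0.929, 0.01], [0.929, 0.37, 0.001], [-0.002, 0.009, -1.0]]
ft_force: [-0.2, -0.2, 0.2]
grip_width: 30.4
finger_force: 0.0
```

```bash
python3 - <<'E'
from h import *
# a: centre 439.5,382.5, length dir 16.8 ; b: 454.5,324 dir 16 
d=snap('wrist','w7.png')
# slats as seen (z=36 tops): project expected slat corners for compare
for n,(c,th) in dict(a=((439.5,382.5),16.8),b=((454.5,324),16)).items():
    t=np.radians(th); L=np.array([np.cos(t),np.sin(t)])
    g=np.array(c)+30*L; print(n,'grip',g.round(1)); to(*g,70,th+90); to(*g,70,th+90,flip=True)
E
```

```text
a grip [468.2 391.2]
t 28.65 at [651.7 134.2 103.5] shares [ 1.022 -0.251  0.11 ] roll -0.945 q6 then -1.17 w 30.4 tilt [ 0.004  0.001 -1.   ]
t 28.65 at [651.7 134.2 103.5] shares [ 1.022 -0.251  0.11 ] roll 1.055 q6 then 1.97 w 30.4 tilt [ 0.004  0.001 -1.   ]
b grip [483.3 332.3]
t 28.65 at [651.7 134.2 103.5] shares [ 0.821 -0.277  0.11 ] roll -0.936 q6 then -1.25 w 30.4 tilt [ 0.004  0.001 -1.   ]
t 28.65 at [651.7 134.2 103.5] shares [ 0.821 -0.277  0.11 ] roll 1.064 q6 then 1.89 w 30.4 tilt [ 0.004  0.001 -1.   ]
```

>>> step_arm(
  plan=[0.12,-0.04,0,-0.11,0.27,-0.09,0,-0.22,0.42,-0.14,0,-0.33,0.57,-0.19,0,-0.44,0.7,-0.24,0,-0.55,0.8,-0.277,0,-0.66,0.821,-0.277,0.05,-0.77,0.821,-0.277,0.11,-0.88],
  jaw=0.3,
)

```text
time: 29.65
tcp_pos: [480.3, 332.3, 65.8]
orientation: [[-0.98, -0.197, -0.003], [-0.197, 0.98, -0.001], [0.003, -0.001, -1.0]]
ft_force: [0.1, 0.7, -0.3]
grip_width: 33.2
finger_force: 0.0
```

>>> step_arm(
  plan=[0,0,0,-0.056,0,0,0,-0.056,0,0,0,-0.056],
)

```text
time: 30.02
tcp_pos: [481.6, 331.8, 67.4]
orientation: [[-0.962, -0.274, -0.001], [-0.274, 0.962, -0.001], [0.002, -0.0, -1.0]]
ft_force: [0.4, 0.2, 0.0]
grip_width: 32.8
finger_force: 0.0
```

```bash
python3 - <<'E'
from h import *
to(483.3,332.3,-34,106.3)
d=snap('wrist','w8.png')
im=d['image'].astype(int);m=((im[:,:,2]-im[:,:,0]>50)).astype('uint8')
n,l,s,c=cv2.connectedComponentsWithStats(m)
for i in range(1,n):
    if s[i,4]>150:
        cn=cv2.findContours((l==i).astype('uint8'),0,1)[0][0];q=cv2.minAreaRect(cn)
        pp=[px(d,*b,12)[:2].round(1) for b in cv2.boxPoints(q)];print(s[i],np.mean(pp,0),[p.tolist() for p in pp])
E
```

```text
t 30.02 at [481.6 331.8  67.4] shares [-0.007  0.     0.338] roll -0.004 q6 then -1.25 w 32.8 tilt [-0.001 -0.001 -1.   ]
[ 262  106   24  156 3496] [455.725 324.7  ] [[401.0, 300.5], [396.5, 316.4], [510.2, 349.8], [515.2, 332.1]]
[ 341  107   26  132 3043] [430.25  379.925] [[479.6, 386.3], [385.6, 356.0], [381.1, 372.7], [474.7, 404.7]]
[298 171  28  28 233] [445.5   351.675] [[438.4, 338.9], [432.9, 358.3], [452.5, 364.7], [458.2, 344.8]]
[ 502  186   48  104 3715] [440.375 530.525] [[410.1, 491.5], [396.9, 524.6], [470.0, 570.7], [484.5, 535.3]]
[  0 219  47  27 618] [544.625 145.575] [[540.7, 127.1], [527.6, 159.9], [548.4, 164.3], [561.8, 131.0]]
[  0 232  16  17 225] [553.225 134.575] [[548.1, 128.3], [544.9, 139.6], [558.3, 140.9], [561.6, 129.5]]
[   0  250   44   91 2762] [599.55  150.225] [[563.3, 129.6], [553.9, 162.5], [635.5, 172.0], [645.5, 136.8]]
[ 39 267  33  68 939] [595.925 177.6  ] [[570.5, 160.7], [563.9, 171.1], [621.1, 194.7], [628.2, 183.9]]
[355 332  11  66 404] [584.85 440.1 ] [[555.4, 424.7], [553.0, 432.0], [614.2, 455.7], [616.8, 448.0]]
[214 381  19  39 397] [653.125 334.5  ] [[674.7, 330.7], [632.0, 327.6], [631.5, 338.1], [674.3, 341.6]]
[ 476  381   72   39 2525] [582.05  581.825] [[572.1, 543.0], [555.0, 603.0], [591.7, 621.6], [609.4, 559.7]]
```

>>> step_arm(
  plan=[0,0,0.08,0,0,0,0.18,0,0,0,0.26,0,0,0,0.3,0,0,0,0.32,0,0,0,0.32,0],
)

```text
time: 30.82
tcp_pos: [482.3, 332.2, -27.2]
orientation: [[-0.961, -0.275, 0.001], [-0.275, 0.961, 0.0], [-0.001, 0.0, -1.0]]
ft_force: [0.8, -1.0, -0.6]
grip_width: 32.7
finger_force: 0.0
```

>>> step_arm(
  plan=[0,0,0.005,0,0,0,0.008,0,0,0,0.008,0],
)

```text
time: 31.2
tcp_pos: [482.2, 332.2, -29.7]
orientation: [[-0.961, -0.275, 0.001], [-0.275, 0.961, 0.0], [-0.001, 0.0, -1.0]]
ft_force: [0.9, -0.7, 0.6]
grip_width: 32.9
finger_force: 0.0
```

>>> step_arm(
  plan=[0,0,0,0,0,0,0,0,0,0,0,0,0,0,0,0],
  jaw=1,
)

```text
time: 31.7
tcp_pos: [482.1, 332.1, -29.9]
orientation: [[-0.961, -0.275, 0.0], [-0.275, 0.961, 0.0], [-0.0, 0.0, -1.0]]
ft_force: [-0.0, -0.2, -0.0]
grip_width: 17.4
finger_force: 40.0
```

>>> step_arm(
  plan=[0,0,-0.04,0,0,0,-0.13,0,0,0,-0.26,0,0,0,-0.36,0,0,0,-0.42,0,0,0,-0.42,0],
)

```text
time: 32.45
tcp_pos: [483.0, 332.6, 97.9]
orientation: [[-0.961, -0.275, 0.003], [-0.275, 0.961, 0.002], [-0.004, 0.001, -1.0]]
ft_force: [0.1, 0.6, 0.2]
grip_width: 17.6
finger_force: 40.0
```

```bash
python3 - <<'E'
from h import *
th=np.radians(21.7);X=np.array([np.cos(th),np.sin(th)]);Y=np.array([-X[1],X[0]]);S=np.array([613.5,119.5])
to(*(S-40*Y+27*X),95,111.7)
E
```

```text
t 32.45 at [483.  332.6  97.9] shares [-0.325 -0.927  0.01 ] roll -0.063 q6 then -1.81 w 17.6 tilt [ 0.003  0.002 -1.   ]
```

>>> step_arm(
  plan=[-0.03,-0.09,0,-0.03,-0.09,-0.24,0,-0.063,-0.15,-0.41,0,-0.063,-0.2,-0.58,0,-0.063,-0.26,-0.74,0,-0.063,-0.3,-0.87,0,-0.063,-0.325,-0.927,0.01,-0.063,-0.325,-0.927,0.01,-0.063],
)

```text
time: 33.45
tcp_pos: [651.6, 91.2, 90.8]
orientation: [[-0.93, -0.368, -0.004], [-0.368, 0.93, 0.0], [0.003, 0.002, -1.0]]
ft_force: [-0.4, 0.3, -1.0]
grip_width: 17.3
finger_force: 40.0
```

>>> step_arm(
  plan=[0,0,0.05,0,0,0,0.12,0,0,0,0.15,0,0,0,0.15,0],
)

```text
time: 33.95
tcp_pos: [651.0, 92.6, 46.6]
orientation: [[-0.929, -0.37, -0.003], [-0.37, 0.929, 0.0], [0.002, 0.001, -1.0]]
ft_force: [0.5, 0.3, -0.1]
grip_width: 17.4
finger_force: 40.0
```

```bash
python3 - <<'E'
from h import *
th=np.radians(21.7);X=np.array([np.cos(th),np.sin(th)]);Y=np.array([-X[1],X[0]]);S=np.array([613.5,119.5])
to(*(S-40*Y+27*X),6,111.7)
d=snap('wrist','w9.png');s=snap('side','s9.png')
f=lambda im,s:cv2.resize(np.clip(im.astype(float)*1.8,0,255).astype('uint8'),None,fx=s,fy=s,interpolation=cv2.INTER_CUBIC)
o=np.zeros((600,800,3),'uint8')
o[:420,:400]=f(d['image'],1)[:,80:480]
o[:400,400:]=f(s['image'][150:250,250:350],4)
cv2.imwrite('pics/m9.png',o)
E
```

```text
t 33.95 at [651.   92.6  46.6] shares [-0.007 -0.004  0.135] roll 0.0 q6 then -1.81 w 17.4 tilt [-0.003  0.    -1.   ]
```

View pics/m9.png

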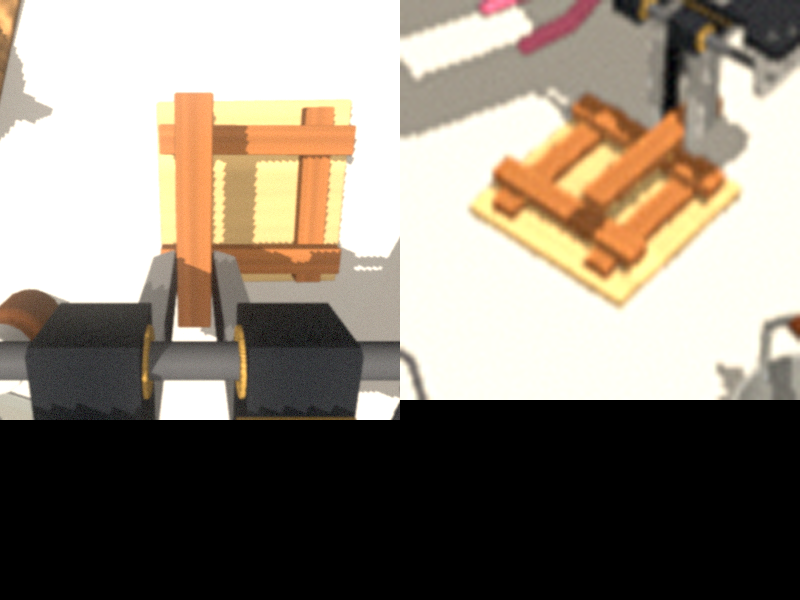

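>>> step_arm(
  plan=[-0.007,-0.004,0.05,0,-0.007,-0.004,0.09,0,-0.007,-0.004,0.115,0,-0.007,-0.004,0.125,0,-0.007,-0.004,0.13,0,-0.007,-0.004,0.134,0,-0.007,-0.004,0.134,0],
)

```text
time: 34.92
tcp_pos: [654.9, 91.3, 8.1]
orientation: [[-0.929, -0.369, 0.001], [-0.369, 0.929, 0.0], [-0.001, -0.0, -1.0]]
ft_force: [-0.3, -0.7, -0.1]
grip_width: 17.1
finger_force: 40.0
```

>>> step_arm(
  plan=[0,0,0.004,0,0,0,0.007,0,0,0,0.007,0],
)

```text
time: 35.3
tcp_pos: [654.9, 91.3, 6.1]
orientation: [[-0.929, -0.369, 0.001], [-0.369, 0.929, 0.0], [-0.001, -0.0, -1.0]]
ft_force: [-0.7, -0.5, 1.6]
grip_width: 17.1
finger_force: 40.0
```

>>> step_arm(
  plan=[0,0,0,0,0,0,0,0,0,0,0,0],
  jaw=0.35,
)

```text
time: 35.67
tcp_pos: [654.6, 91.3, 5.5]
orientation: [[-0.929, -0.369, -0.0], [-0.369, 0.929, 0.0], [0.0, 0.0, -1.0]]
ft_force: [-0.1, 0.4, 0.0]
grip_width: 30.3
finger_force: 0.0
```

>>> step_arm(
  plan=[0,0,-0.1,0,0,0,-0.22,0,0,0,-0.32,0,0,0,-0.32,0],
)

```text
time: 36.17
tcp_pos: [656.9, 91.4, 105.3]
orientation: [[-0.929, -0.369, 0.007], [-0.369, 0.929, 0.0], [-0.007, -0.002, -1.0]]
ft_force: [-0.0, -0.2, -0.5]
grip_width: 30.8
finger_force: 0.0
```

```bash
python3 - <<'E'
from h import *
t=np.radians(17.3);g=np.array([440.5,382.5])+27*np.array([np.cos(t),np.sin(t)]);print(g)
to(*g,70,107.3)
E
```

```text
[466.27854159 390.5291216 ]
t 36.17 at [656.9  91.4 105.3] shares [0.223 1.162 0.114] roll 0.048 q6 then -1.18 w 30.8 tilt [ 0.007  0.    -1.   ]
```

>>> step_arm(
  plan=[0.03,0.16,0,0,0.06,0.34,0,0,0.1,0.52,0,0.048,0.14,0.7,0,0.048,0.17,0.87,0,0.048,0.2,1,0,0.048,0.223,1,0.05,0.048,0.223,1,0.1,0.048],
  jaw=0.3,
)

```text
time: 37.17
tcp_pos: [480.4, 345.3, 69.3]
orientation: [[-0.954, -0.299, -0.002], [-0.299, 0.954, -0.001], [0.003, -0.001, -1.0]]
ft_force: [-0.4, 0.7, 0.0]
grip_width: 32.8
finger_force: 0.0
```

```bash
python3 - <<'E'
from h import *
to(466.3,390.5,65,107.3)
E
```

```text
t 37.17 at [480.4 345.3  69.3] shares [-0.     0.158  0.014] roll 0.001 q6 then -1.18 w 32.8 tilt [-0.002 -0.001 -1.   ]
```

>>> step_arm(
  plan=[0,0.08,0,0,0,0.158,0.01,0,0,0.158,0.01,0,0,0.158,0.01,0],
)

```text
time: 37.67
tcp_pos: [467.9, 390.2, 68.4]
orientation: [[-0.955, -0.298, -0.0], [-0.298, 0.955, -0.001], [0.0, -0.001, -1.0]]
ft_force: [-1.0, 0.1, 0.4]
grip_width: 32.9
finger_force: 0.0
```

```bash
python3 - <<'E'
from h import *
to(466.3,390.5,-30,107.3)
d=snap('wrist','w10.png')
im=d['image'].astype(int);m=((im[:,:,2]-im[:,:,0]>50)).astype('uint8')
n,l,s,c=cv2.connectedComponentsWithStats(m)
for i in range(1,n):
    if s[i,4]>150:
        cn=cv2.findContours((l==i).astype('uint8'),0,1)[0][0];q=cv2.minAreaRect(cn)
        pp=[px(d,*b,12)[:2].round(1) for b in cv2.boxPoints(q)]
        if np.hypot(*(np.mean(pp,0)-[445,375]))<60: print(s[i],np.mean(pp,0),[p.tolist() for p in pp])
E
```

```text
t 37.67 at [467.9 390.2  68.4] shares [0.005 0.003 0.328] roll 0.0 q6 then -1.18 w 32.9 tilt [-0.    -0.001 -1.   ]
[ 263  103   24  156 3497] [440.125 382.6  ] [[386.1, 357.0], [381.1, 372.8], [493.9, 409.1], [499.4, 391.5]]
[221 166  28  28 224] [445.4  352.55] [[438.5, 340.1], [432.5, 359.4], [452.2, 365.2], [458.4, 345.5]]
```

>>> step_arm(
  plan=[0.005,0.003,0.08,0,0.005,0.003,0.18,0,0.005,0.003,0.26,0,0.005,0.003,0.3,0,0.005,0.003,0.322,0,0.005,0.003,0.328,0,0.005,0.003,0.328,0],
)

```text
time: 38.6
tcp_pos: [466.7, 391.4, -28.8]
orientation: [[-0.955, -0.298, 0.001], [-0.298, 0.955, 0.001], [-0.002, 0.001, -1.0]]
ft_force: [1.0, -0.3, -0.8]
grip_width: 32.9
finger_force: 0.0
```

>>> step_arm(
  plan=[0,0,0,0,0,0,0,0,0,0,0,0,0,0,0,0],
  jaw=1,
)

```text
time: 39.1
tcp_pos: [466.4, 391.3, -29.1]
orientation: [[-0.955, -0.298, 0.001], [-0.298, 0.955, 0.001], [-0.001, 0.0, -1.0]]
ft_force: [-0.4, -0.4, 3.8]
grip_width: 17.0
finger_force: 40.0
```

>>> step_arm(
  plan=[0,0,-0.04,0,0,0,-0.13,0,0,0,-0.26,0,0,0,-0.36,0,0,0,-0.42,0,0,0,-0.42,0],
)

```text
time: 39.85
tcp_pos: [466.9, 391.6, 98.0]
orientation: [[-0.955, -0.298, 0.003], [-0.298, 0.955, 0.002], [-0.003, 0.001, -1.0]]
ft_force: [0.4, 0.4, -0.6]
grip_width: 17.7
finger_force: 40.0
```

```bash
python3 - <<'E'
from h import *
th=np.radians(21.7);X=np.array([np.cos(th),np.sin(th)]);Y=np.array([-X[1],X[0]]);S=np.array([613.5,119.5])
g=S+40*Y+27*X;print(g);to(*g,95,111.7)
E
```

```text
[623.79670914 166.64846531]
t 39.85 at [466.9 391.6  98. ] shares [-0.276 -0.872  0.01 ] roll -0.049 q6 then -1.69 w 17.7 tilt [ 0.003  0.002 -1.   ]
```

>>> step_arm(
  plan=[-0.03,-0.09,0,-0.03,-0.07,-0.23,0,-0.049,-0.12,-0.39,0,-0.049,-0.17,-0.55,0,-0.049,-0.22,-0.7,0,-0.049,-0.26,-0.82,0,-0.049,-0.276,-0.872,0.01,-0.049,-0.276,-0.872,0.01,-0.049],
)

```text
time: 40.85
tcp_pos: [622.1, 165.5, 91.2]
orientation: [[-0.929, -0.369, -0.004], [-0.369, 0.929, 0.0], [0.003, 0.001, -1.0]]
ft_force: [-0.4, -0.3, -0.9]
grip_width: 17.0
finger_force: 40.0
```

>>> step_arm(
  plan=[0,0,0.05,0,0,0,0.12,0,0,0,0.19,0,0,0,0.23,0,0,0,0.25,0,0,0,0.25,0],
)

```text
time: 41.6
tcp_pos: [622.8, 166.4, 18.1]
orientation: [[-0.929, -0.371, -0.0], [-0.371, 0.929, 0.0], [0.0, 0.0, -1.0]]
ft_force: [-0.8, -0.0, -0.1]
grip_width: 17.1
finger_force: 40.0
```

```bash
python3 - <<'E'
from h import *
to(623.8,166.6,7,111.7)
E
```

```text
t 41.6 at [622.8 166.4  18.1] shares [-0.003 -0.001  0.037] roll 0.001 q6 then -1.69 w 17.1 tilt [-0.  0. -1.]
```

>>> step_arm(
  plan=[-0.003,0,0.015,0,-0.003,0,0.027,0,-0.003,0,0.034,0,-0.003,0,0.037,0,-0.003,0,0.037,0],
)

```text
time: 42.22
tcp_pos: [623.9, 166.3, 7.2]
orientation: [[-0.929, -0.37, 0.0], [-0.37, 0.929, 0.0], [-0.0, 0.0, -1.0]]
ft_force: [0.4, 0.1, 0.1]
grip_width: 17.3
finger_force: 40.0
```

>>> step_arm(
  plan=[0,0,0,0,0,0,0,0,0,0,0,0],
  jaw=0.35,
)

```text
time: 42.6
tcp_pos: [623.9, 166.3, 7.3]
orientation: [[-0.929, -0.37, 0.0], [-0.37, 0.929, 0.0], [-0.0, 0.0, -1.0]]
ft_force: [0.3, -0.2, -0.3]
grip_width: 30.7
finger_force: 0.0
```

>>> step_arm(
  plan=[0,0,-0.1,0,0,0,-0.22,0,0,0,-0.36,0,0.1,0.1,-0.45,0,0.2,0.3,-0.45,0,0.3,0.5,-0.45,0,0.3,0.7,-0.45,0,0.3,0.7,-0.45,0],
)

```text
time: 43.6
tcp_pos: [460.2, 331.1, 142.6]
orientation: [[-0.927, -0.376, 0.0], [-0.376, 0.927, 0.001], [-0.001, 0.001, -1.0]]
ft_force: [-0.4, 0.0, 0.2]
grip_width: 30.2
finger_force: 0.0
```

```bash
python3 - <<'E'
from h import *
print(r.observe()['tcp_pos'])
s=snap('side','s11.png');t=snap('top','t11.png')
# wood-red blobs on the stand, corners at z=48 / sample the ideal slat-top grid
th=np.radians(21.7);X=np.array([np.cos(th),np.sin(th)]);Y=np.array([-X[1],X[0]]);S=np.array([613.5,119.5])
for n,d in(('side',s),('top',t)):
    im=d['image'].astype(int)
    def prof(p,dirn,z):
        o=''
        for k in range(-24,25,3):
            u,v=proj(d,[*(p+k*dirn),z]);b,g,rr=im[int(round(v)),int(round(u))];o+='#' if rr-b>45 and g<0.62*rr else '.'
        return o
    for c in(-1,1):
        print(n,'pair2 y',c*40,[prof(S+c*40*Y+x*X,Y,48) for x in(-50,0,50)],'ends',[prof(S+c*40*Y+x*X,X,48) for x in(-60,60)])
        print(n,'pair1 x',c*40,[prof(S+c*40*X+y*Y,X,36) for y in(0,)],'ends',[prof(S+c*40*X+y*Y,Y,36) for y in(-60,60)])
E
```

```text
[460.23068945 331.11313081 142.59396635]
side pair2 y -40 ['#################', '...#######.......', '....#####........'] ends ['.......##########', '#######..........']
side pair1 x -40 ['....######.......'] ends ['.......##########', '#######..........']
side pair2 y 40 ['##########.......', '#########........', '....#####........'] ends ['........#########', '######...........']
side pair1 x 40 ['....######.......'] ends ['.......##########', '######...........']
top pair2 y -40 ['...########..####', '......#####......', '.....######......'] ends ['.......##########', '########.........']
top pair1 x -40 ['.....######......'] ends ['.........########', '####..##.........']
top pair2 y 40 ['###########.###..', '......######.....', '......######.....'] ends ['......###########', '########.........']
top pair1 x 40 ['.....######......'] ends ['.........########', '########.........']
```

```bash
python3 -c "
from h import *
print(r.sign_off())"
```

```text
the job is handed in; nothing more can be done
None
```

I handed the job in at about 44 s: the pot is upright on the cork mat, and the four slats form the two crossed layers on the stand. In the last side and top images every slat sits within a few mm of its place; no verdict came back when I handed in.

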